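# Nest the cups and hold open the storage case

## Robot

A 6-joint arm with a two-finger parallel gripper is mounted at the origin on a cart in front of the work surface, level with it; the furniture and walls round the work are solid. World frame = base frame: x ahead of the robot, y to its left, z up, the work surface at z = 0. Lengths are in m, angles in rad, forces in N, time in s.
With the tool pointing down it reaches from about 0.225 to 0.725 m from the base axis. Payload 3.1 kg.
Tool frame: the origin (TCP) lies midway between the tips of the shut fingers; the grasp point (between the pads) lies behind it (arm.grip_point_offset is the z of the grasp point in the tool frame, in m); z points along the fingers, y is the direction in which the jaws open and shut (so a half turn about z gives the same grasp; the last joint's range is limited). The gripper opens to 85 mm and grips with 20 to 120 N. Pads are 22 mm wide; open, the fingers measure 114 mm over their backs; the gripper's body (76 mm by 85 mm) begins 54 mm behind the grasp point. The pads swing forward as they close: fully open they stand 13 mm farther back than shut.
Start: joints at [0.994, 0.048, 0.099, 1.622, 0, 1.443], TCP at [0.228, 0.473, 0.231] pointing down, gripper open.
Joint ranges: [-2.91, 2.91], [-0.99, 1.94], [-1.21, 1.42], [-2.12, 2.29], [-1.49, 1.47], [-3.14, 3.14]. Speed limits (rad/s): [2.79, 2.79, 3.14, 3.14, 3.14, 3.14].

## Interface

Orientations are given as a rotation vector (axis times angle).
In Python, from rig import arm, optics gives the robot as it stands. The module is installed in compiled form; this text tells all that it offers.
- The arm moves only by the tool carry_out, never from a script. Its argument "motion" is one flat list of numbers, 7 for each row, row after row: the shift along the tool's x, y, z in cm, then the turn, a rotation vector about the tool's x, y, z in degrees, then the opening, from -1 (shut) to 1 (fully open). In form: [tx, ty, tz, ax, ay, az, fingers, tx, ty, tz, ax, ay, az, fingers, ...]. A call has 1 to 12 rows; each row is the pose to reach, as a shift and turn from the pose commanded when the call began, along the tool's axes at that moment; what a row does not reach only later rows make up. A row lasts 1/12 s, in which the tool goes at most 41.7 mm and 7.16 degrees, less where a joint would pass 70% of its speed; a pose out of reach is approached as far as the arm can. A call with a gripper value outside its range is refused whole. The fingers move at their own pace and stop on an object; "force" is the grip in N (left out, the last holds). Time passes only in rows, so rows that repeat a pose let the fingers close. It gives the time, the measured TCP pose, the force and the opening at its end, in the units of the state.
- arm.get_state(): the state, without advancing time (a new reading comes with each control period).
- optics.snapshot(name): name is "scene" or "top" or "wrist"; returns the picture (400x640x3 uint8, red, green, blue); there is no depth.
- optics.camera_info(name): a dict with "K" (3x3 intrinsics, pixels), "camera_from_world" (4x4, takes a point from world to camera coordinates). Camera axes: x right, y down, z forward; pixel columns grow to the right and rows downward; lengths in m; the calibration is good to about 2 mm. A picture is of the moment at which its call begins: read the wrist's pose just before it. camera_info takes no time and is no camera call; for the wrist camera it gives the pose at the moment of the call.
- arm.hand_in(): hands the job in, once; it reports no verdict.
The state is a dict: "time": time; "joints": joint angles; "joint_velocities": joint speeds; "effort": joint torques, N m; "eef_pos": TCP position; "eef_rot": TCP orientation; "wrist_force": force on the tool from outside, world axes, zero at the start; "ft_torque": the same for the moment, N m; "gripper_width": finger opening in m.
Only numpy, scipy, OpenCV 4.12 (cv2) and the standard library are available. Lean on these libraries where they do the work, as an engineer would, in place of code of your own. Each camera call takes 0.05 s, during which the arm holds its last target. There are 200 camera calls.

## Task

Help put the two steel cups away: first nest one cup fully and upright in the other, leaving the stack standing on the table. Then pull up gently on the handle of the wooden case to learn whether its lid is caught; if it is, slide the catch tab left to its stop to release it, without forcing the lid. Raise the lid to at least 50 degrees and finish while still holding it up there, still, with the gripper; leave the glass jar and the brass dish alone.

Things in the scene. Friction and masses are not known exactly. Their poses are not given: they have to be found in the camera images.
- cup_1: one of two equal open steel cups, 70 mm tall, upright; origin at the centre of its underside, z up. Narrow body (outer diameter 50 mm) up to z = 38 mm, wide head (outer diameter 62 mm) from there to the rim; the head's cavity has diameter 56 mm
- cup_2: the other, equal cup; either may be the upper one. Nested, the upper cup's body stands 28 mm deep in the lower one's head, on a ledge at z = 42 mm, so that its origin is 42 mm above the lower one's. 0.1 to 0.16 kg
- case: wooden storage case, fixed, 180 mm deep (x) by 240 mm wide (y) by 85 mm high without the lid; origin at the centre of its underside; its front faces its own -x, z up. On the middle of its front is a catch housing that stands out 36 mm, with its top about 82 mm above the table
- lid: 10 mm thick wooden lid, hinged along the case's far (+x) upper edge; origin on the hinge. About 0.4 kg with its bar handle; falls shut when let go. Shut at the start. It may be caught inside or free: only a pull tells. Caught, it rises 3 to 5 mm at the handle and stops hard; free, it goes on up. Do not pull harder than 40 N
- handle_mid (a point): middle of the bar handle: a 12 mm round bar parallel to the case's y axis, 80 mm clear between its posts, its axis 35 mm above the lid's top; 125 mm in front of the hinge axis, 55 mm behind the lid's front edge and 131 mm above the table when shut. The bar can turn between the fingers as the lid rises
- hinge_mid (a point): middle of the hinge axis, 86 mm above the table; the axis runs along the case's y
- lid_hinge (a joint): lid angle in rad: 0 shut, growing as the lid is raised; stop at 1.25
- catch_tab (a point): point on the centre line of the catch tab, 8 mm below its top: upright steel tab, 12 mm along the case's y, 22 mm along its x, on the slide on top of the catch housing, 20 mm in front of the case's front; its top is 113 mm above the table, 17 mm above the lid's top. Can be pinched from above or pushed from its side
- catch_slide (a joint): catch position in m: about 0 at the start, growing as the tab slides along the case's +y (to the robot's left); 0.016 at the stop, where the lid is surely free. It stays where it is left; takes about 2 N to slide
- powder_jar: bystander: glass jar with a cork, 44 mm across, 70 mm tall, by the stones; origin under its centre
- brass_dish: bystander: shallow brass dish, 60 mm across, 13 mm tall; origin under its centre
- catch: the catch tab with its hidden tongue; origin on the tab's centre line at its foot, 81 mm above the table; axes as the case's
There are look-alikes about, which are no part of the job. What is shaped like the cup_1 but red is not meant.

How it is judged:
On the way, in this order (a step that is already met when the one before it is completed fails the run):
1. one cup nested upright in the other, stack standing on the table and let go (((z of cup_1 in the frame of cup_2 between 0.037 and 0.047 m and height (world z) of cup_2 below 0.004 m) or (z of cup_2 in the frame of cup_1 between 0.037 and 0.047 m and height (world z) of cup_1 below 0.004 m)) and horizontal distance between cup_1 and cup_2 below 0.008 m and angle between each of cup_1, cup_2's own z axis and vertical below 0.1 rad and contact force between the fingers and cup_1 below 0.3 N and contact force between the fingers and cup_2 below 0.3 N and value of joint lid_hinge below 0.006 rad), for 0.2 s.
2. the lid pulled up to try it (to the end of its play or further), the catch not yet slid (value of joint lid_hinge above 0.009 rad and value of joint catch_slide below 0.005 m and contact force between the fingers and lid above 0.5 N), for 0.1 s.
3. the lid raised past 30 degrees in the gripper (value of joint lid_hinge above 0.52 rad and contact force between the fingers and lid above 0.5 N), for 0.1 s.
At the end, for the whole second after the job is handed in: The lid stands still at more than 0.82 rad, held by the fingers alone; the cups are nested (axes within 8 mm, upper origin 37 to 47 mm above the lower, upright within 0.1 rad), the lower standing on the table, untouched (((z of cup_1 in the frame of cup_2 between 0.037 and 0.047 m and height (world z) of cup_2 below 0.004 m) or (z of cup_2 in the frame of cup_1 between 0.037 and 0.047 m and height (world z) of cup_1 below 0.004 m)) and horizontal distance between cup_1 and cup_2 below 0.008 m and angle between each of cup_1, cup_2's own z axis and vertical below 0.1 rad and contact force between each of the fingers, lid and cup_1 below 0.3 N and contact force between each of the fingers, lid and cup_2 below 0.3 N and value of joint lid_hinge above 0.82 rad and velocity of joint lid_hinge between -0.08 and 0.08 rad/s and contact force between the fingers and lid above 0.5 N and contact force between lid and catch below 0.3 N and contact force between lid and powder_jar below 0.3 N and contact force between lid and brass_dish below 0.3 N); the arm keeps its last pose, push and grip.
It fails at once if the lid forced against its catch (over 50 N between them) (contact force between lid and catch above 50 N).
It fails at once if the jar moved more than 30 mm (distance of powder_jar from where it was at the start of the episode above 0.03 m).
It fails at once if the dish moved more than 30 mm (distance of brass_dish from where it was at the start of the episode above 0.03 m).
It also fails if it takes over 61 s, if anything falls off the work surface, if the arm or the gripper's body presses on something with over 40 N, if the wrist force passes 120 N, or if a joint passes its speed limit or range.

## Working session

There is one attempt and no reset: what is moved stays moved. The work goes in short steps, Python scripts to look and compute and a tool call to move; the robot and the scene stay as the last step left them, time stands still between calls to the robot, and variables do not carry over. Pictures are saved under pics/ and viewed, about 8 in all and at most 12, crops included, and the job is handed in when it is done.

Besides the shell and the picture viewer there is one more tool, called as a command line: name --argument value ..., lists and objects as JSON in quotes. carry_out: Moves the arm, as the interface text tells. Its arguments: {"type":"object","properties":{"motion":{"type":"array"},"force":{"type":"number"}},"required":["motion"]}

```bash
mkdir -p pics; python3 - <<'E'
from rig import arm, optics
import cv2,numpy as np
np.set_printoptions(precision=4,suppress=True)
print(arm.get_state(), arm.grip_point_offset)
for n in("scene","top"):
    cv2.imwrite(f"pics/{n}0.png",optics.snapshot(n)[:,:,::-1])
    i=optics.camera_info(n);print(n,i["K"],i["camera_from_world"])
E
```

```text
{'time': 0.0, 'joints': array([ 0.9942,  0.0488,  0.0976,  1.622 , -0.    ,  1.443 ]), 'joint_velocities': array([-0.0009,  0.0014, -0.0001,  0.0008,  0.0011, -0.0002]), 'effort': array([ -0.0007, -33.8782,  32.0015,   0.0202,  -0.0003,   0.    ]), 'eef_pos': array([0.2274, 0.4725, 0.2301]), 'eef_rot': array([-0.6988, -3.062 ,  0.0035]), 'wrist_force': array([-0.496 , -0.2408,  0.1615]), 'ft_torque': array([-0.0124, -0.0142,  0.0161]), 'gripper_width': 0.08557432535672412} -0.0187
scene [[380.2271   0.     317.0506]
 [  0.     380.2271 195.4219]
 [  0.       0.       1.    ]] [[ 0.5755 -0.8177 -0.0169 -0.2456]
 [-0.6008 -0.4086 -0.6871  0.4381]
 [ 0.5549  0.4056 -0.7264  0.7344]
 [ 0.      0.      0.      1.    ]]
top [[487.0432   0.     317.096 ]
 [  0.     487.0432 200.6614]
 [  0.       0.       1.    ]] [[ 0.0126 -0.9999 -0.0033  0.0649]
 [-0.9871 -0.0119 -0.1594  0.5648]
 [ 0.1593  0.0053 -0.9872  1.3524]
 [ 0.      0.      0.      1.    ]]
```

View pics/top0.png

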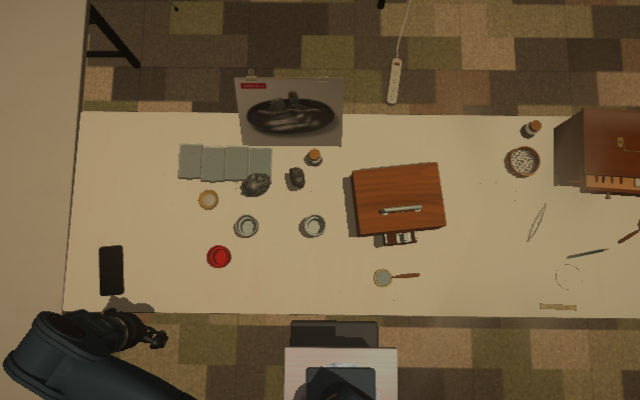

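View pics/scene0.png

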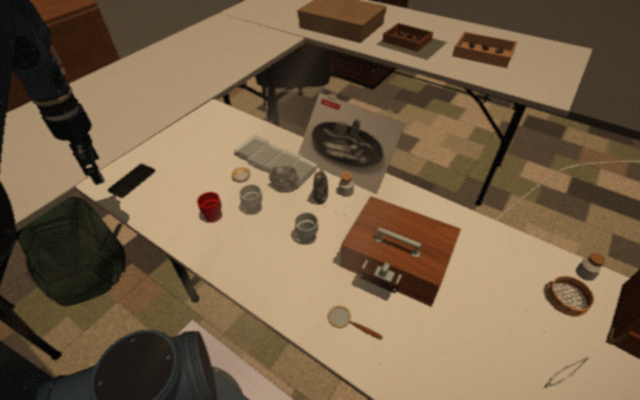

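Top view: steel cups at (246,226) and (314,226), and a red look-alike at (219,257), which is not meant. The case is at (398,200), the dish at (208,199) and the jar at (314,157). I'll confirm these in one enlarged crop.

```bash
python3 - <<'E'
import cv2,numpy as np
t=cv2.imread("pics/top0.png");s=cv2.imread("pics/scene0.png")
a=cv2.resize(t[180:250,225:345],None,fx=4,fy=4,interpolation=cv2.INTER_CUBIC)  #480x280
b=cv2.resize(t[155:255,340:460],None,fx=6.4,fy=6.4,interpolation=cv2.INTER_CUBIC)
b=cv2.resize(t[155:250,345:450],None,fx=3,fy=3,interpolation=cv2.INTER_CUBIC) #315x285
c=cv2.resize(s[190:310,230:470],None,fx=2.6,fy=2.6,interpolation=cv2.INTER_CUBIC)
W=np.zeros((597,795,3),np.uint8);W[:280,:480]=a;W[:285,480:795]=b;W[285:597,:624]=c
cv2.imwrite("pics/crop1.png",np.clip(W*1.4,0,255).astype(np.uint8))
E
```

```text
(no output)
```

View pics/crop1.png

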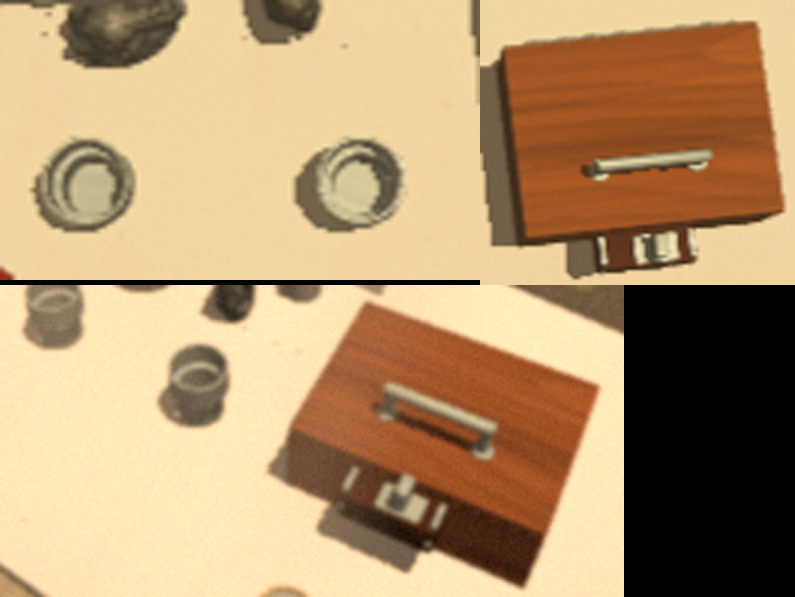

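```bash
cat > h.py <<'E'
import numpy as np,cv2
from rig import arm,optics
from scipy.spatial.transform import Rotation as R
from scipy.optimize import least_squares
np.set_printoptions(precision=4,suppress=True)
def w(name,uv,z,info=None):
    i=info or optics.camera_info(name);K=i["K"];T=i["camera_from_world"]
    d=T[:3,:3].T@np.linalg.solve(K,[uv[0],uv[1],1.]);c=-T[:3,:3].T@T[:3,3]
    return c+d*(z-c[2])/d[2]
def proj(name,P,info=None):
    i=info or optics.camera_info(name);T=i["camera_from_world"]
    q=(i["K"]@(T[:3,:3]@np.atleast_2d(P).T+T[:3,3:])).T
    return q[:,:2]/q[:,2:]
E
python3 - <<'E'
from h import *
print("cupL",w("top",(247,225.7),.07),"cupR",w("top",(314.75,225.7),.07),"jar",w("top",(314,157),.07),"dish",w("top",(208,199),.013),"red",w("top",(219,256),.07))
# scene check (crop 2.6)
f=lambda u,v:(230+u/2.6,190+(v-285)/2.6)
print("scene cupL",w("scene",f(54,300),.07),"cupR",w("scene",f(198,366),.07))
g=lambda u,v:(345+(u-480)/3,155+v/3)
px=np.array([g(503,46),g(756,22),g(783,210),g(521,239)])
loc=np.array([[90,120],[90,-120],[-90,-120],[-90,120]])/1000
ps=np.array([f(365,302),f(599,386),f(524,578)]) # scene; last uncertain
for u in px: print(w("top",u,.096))
print("handle",w("top",g(595,165),.137),w("top",g(710,155),.137))
print("handle sc",w("scene",f(386,388),.137),w("scene",f(494,428),.137))
print("corn sc",w("scene",f(366,302),.096),w("scene",f(599,386),.096),w("scene",f(538,532),.096),w("scene",f(292,432),.096))
print("tab sc",w("scene",f(404,481),.113), "tab top",w("top",g(662,238),.113))
E
```

```text
cupL [0.4867 0.2669 0.07  ] cupR [0.489  0.0774 0.07  ] jar [0.6864 0.0822 0.07  ] dish [0.5703 0.3929 0.013 ] red [0.4015 0.3415 0.07  ]
scene cupL [0.4738 0.2555 0.07  ] cupR [0.487  0.0754 0.07  ]
[ 0.6428 -0.0267  0.096 ]
[ 0.6685 -0.2625  0.096 ]
[ 0.4925 -0.2825  0.096 ]
[ 0.463  -0.0432  0.096 ]
handle [ 0.5261 -0.1058  0.137 ] [ 0.5363 -0.2083  0.137 ]
handle sc [ 0.5175 -0.1121  0.137 ] [ 0.5313 -0.209   0.137 ]
corn sc [ 0.6345 -0.0294  0.096 ] [ 0.6627 -0.2628  0.096 ] [ 0.4858 -0.2773  0.096 ] [ 0.4559 -0.0543  0.096 ]
tab sc [ 0.4561 -0.1659  0.113 ] tab top [ 0.464  -0.1686  0.113 ]
```

```bash
cat >> h.py <<'E'
def go(p,jaw=None,pitch=None):
    """print the shift (cm) and turn (deg) in tool axes to TCP p, tool down, jaw axis at world yaw jaw (deg)"""
    s=arm.get_state();A=R.from_rotvec(s["eef_rot"]);M=A.as_matrix()
    d=M.T@(np.array(p)-s["eef_pos"])*100
    tv=np.zeros(3)
    best=[]
    if jaw is not None:
        for k in(0,180):
            a=np.radians(jaw+k);y=np.array([np.cos(a),np.sin(a),0]);z=np.array([0,0,-1.]);x=np.cross(y,z)
            B=R.from_matrix(np.c_[x,y,z]); 
            if pitch: B=R.from_rotvec(pitch)*B
            best.append((A.inv()*B).as_rotvec(degrees=True))
        tv=min(best,key=np.linalg.norm)
    print("t",s["time"],"pos",s["eef_pos"],"w",s["gripper_width"],"F",s["wrist_force"]);print(" shift",d.round(2),"len",np.linalg.norm(d).round(2),"turn",tv.round(2),"j",s["joints"])
E
python3 - <<'E'
from h import *
print(R.from_rotvec(arm.get_state()["eef_rot"]).as_matrix())
go([.47,.09,.22],45); go([.47,.09,.22],0)
i=optics.camera_info("wrist");print(i["K"]);T=i["camera_from_world"];print("cam",-T[:3,:3].T@T[:3,3],T[2,:3])
E
```

```text
[[-0.901   0.4339 -0.0012]
 [ 0.4339  0.901  -0.0018]
 [ 0.0003 -0.0022 -1.    ]]
t 0.1 pos [0.2275 0.4725 0.2302] w 0.08553848067376565 F [ 0.9705  0.0612 -1.1508]
 shift [-38.45 -23.94   1.06] len 45.3 turn [-0.13  0.   19.29] j [0.9942 0.0487 0.0977 1.622  0.     1.443 ]
t 0.1 pos [0.2275 0.4725 0.2302] w 0.08553848067376565 F [ 0.9705  0.0612 -1.1508]
 shift [-38.45 -23.94   1.06] len 45.3 turn [-0.12  0.05 64.29] j [0.9942 0.0487 0.0977 1.622  0.     1.443 ]
[[310.8896   0.     317.5834]
 [  0.     310.8896 198.7787]
 [  0.       0.       1.    ]]
cam [0.1635 0.503  0.3722] [ 0.2533 -0.1244 -0.9593]
```

carry_out --motion '[-3,-2,0,0,0,1,1,-7,-4.4,0.2,0,0,4,1,-11,-6.8,0.4,0,0,7,1,-14.5,-9,0.5,0,0,9,1,-18,-11.2,0.6,0,0,11,1,-21.5,-13.4,0.7,0,0,13,1,-25,-15.6,0.8,0,0,15,1,-28.5,-17.8,0.9,0,0,16,1,-32,-20,1,0,0,17,1,-35,-21.8,1.1,0,0,18,1,-37.3,-23.2,1.1,0,0,19,1,-38.4,-23.9,1.1,0,0,19.3,1]'

```text
time: 1.1
eef_pos: [0.4713, 0.0877, 0.2193]
eef_rot: [-1.21, -2.899, 0.002]
wrist_force: [0.3, -0.8, -0.1]
gripper_width: 0.0854
```

```bash
python3 - <<'E'
from h import *
import pickle
i=optics.camera_info("wrist");im=optics.snapshot("wrist")
print(arm.get_state()["eef_pos"],np.abs(arm.get_state()["joint_velocities"]).max())
i=optics.camera_info("wrist");im=optics.snapshot("wrist")
pickle.dump(i,open("w1.pkl","wb"))
cv2.imwrite("pics/w1.png",im[:,:,::-1])
print(proj("wrist",[[.4867,.2669,.07],[.489,.0774,.07],[.532,-.158,.131]],i))
E
```

```text
[0.4717 0.0874 0.2193] 0.06608663507622622
[[478.3926  50.4827]
 [323.5542 202.6974]
 [184.7051 415.1724]]
```

View pics/w1.png

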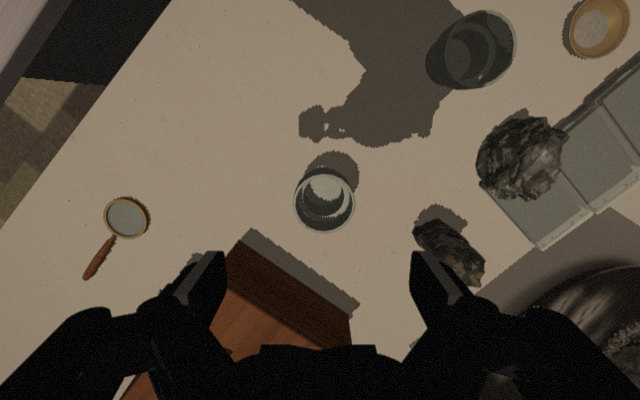

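```bash
python3 - <<'E'
from h import *
import pickle
i=pickle.load(open("w1.pkl","rb"))
im=cv2.imread("pics/w1.png");
a=cv2.resize(im[150:250,280:370],None,fx=4.4,fy=4.4,interpolation=cv2.INTER_CUBIC)
b=cv2.resize(im[0:100,430:530],None,fx=4.4,fy=4.4,interpolation=cv2.INTER_CUBIC)
t=np.linspace(0,2*np.pi,60)
def dr(o,c,off):
    P=np.c_[c[0]+.031*np.cos(t),c[1]+.031*np.sin(t),0*t+.07]
    q=((proj("wrist",P,i)-off+.5)*4.4).astype(int)
    cv2.polylines(o,[q],True,(0,255,0),1)
a=np.clip(a*1.8,0,255).astype(np.uint8);b=np.clip(b*1.8,0,255).astype(np.uint8)
cL=w("wrist",(481,49),.07,i);cR=w("wrist",(324,202),.07,i);print(cL,cR)
dr(a,cR,(280,150));dr(b,cL,(430,0))
h=min(a.shape[0],b.shape[0])
cv2.imwrite("pics/fit1.png",cv2.resize(np.hstack([a[:h],b[:h]]),(795,418)))
go([.489,.0774,.036],45)
E
```

```text
[0.4873 0.2692 0.07  ] [0.4888 0.0782 0.07  ]
t 1.2 pos [0.4705 0.0894 0.2195] w 0.0853922847852212 F [0.4105 0.7601 0.1394]
 shift [-2.18  0.49 18.34] len 18.48 turn [-0.07 -0.06 -0.22] j [ 0.0476 -0.0725 -0.0437  1.6012  0.0001  0.8369]
```

View pics/fit1.png

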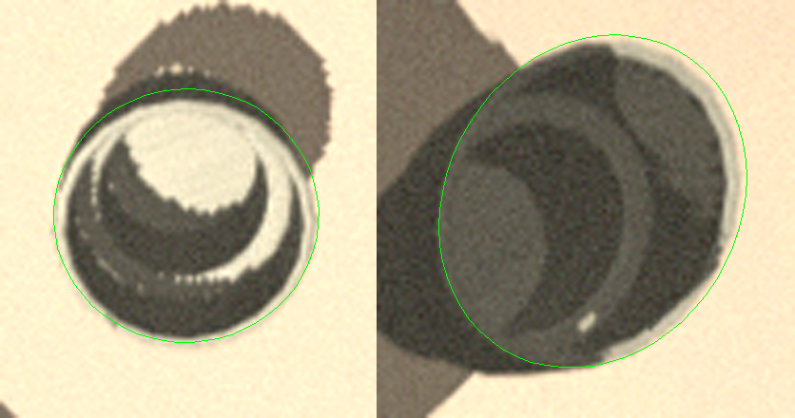

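Both cups are unmistakably the open steel cups. They sit at R ≈ (0.489, 0.078) and L ≈ (0.487, 0.268), and the top and wrist views agree to within 2 mm. I'll grip R and nest it into L, away from the case.

carry_out --motion '[-0.8,0.2,1.5,0,0,0,1,-1.6,0.4,4.5,0,0,0,1,-2.14,0.53,8,0,0,0,1,-2.14,0.53,11,0,0,0,1,-2.14,0.53,14,0,0,0,1,-2.14,0.53,16.5,0,0,0,1,-2.14,0.53,17.8,0,0,0,1,-2.14,0.53,18.34,0,0,0,1,-2.14,0.53,18.34,0,0,0,1,-2.14,0.53,18.34,0,0,0,1,-2.14,0.53,18.34,0,0,0,-1,-2.14,0.53,18.34,0,0,0,-1]' --force 40

```text
time: 2.2
eef_pos: [0.4903, 0.0799, 0.0388]
eef_rot: [1.201, 2.9, 0.002]
wrist_force: [-0.3, -0.5, 1.2]
gripper_width: 0.0641
```

carry_out --motion '[0,0,0,0,0,0,-1,0,0,0,0,0,0,-1,0,0,0,0,0,0,-1,0,0,0,0,0,0,-1,0,0,0,0,0,0,-1,0,0,0,0,0,0,-1]'

```text
time: 2.7
eef_pos: [0.4908, 0.0798, 0.0393]
eef_rot: [1.201, 2.899, 0.003]
wrist_force: [-0.8, 0.8, 6.4]
gripper_width: 0.0615
```

```bash
python3 - <<'E'
from h import *
go([.487,.268,.16],45)
E
```

```text
t 2.7 pos [0.4908 0.0798 0.0393] w 0.06154079351940619 F [-0.8403  0.7861  6.4176]
 shift [ 13.55  13.08 -12.06] len 22.36 turn [ 0.19  0.15 -0.02] j [ 0.026   0.0192 -0.3151  1.2322  0.0003  0.8117]
```

carry_out --motion '[0,0,-1,0,0,0,-1,0,0,-3,0,0,0,-1,0,0,-6,0,0,0,-1,0,0,-9,0,0,0,-1,1.5,1.5,-11.5,0,0,0,-1,4,3.9,-12,0,0,0,-1,6.5,6.3,-12,0,0,0,-1,9,8.7,-12,0,0,0,-1,11.2,10.8,-12,0,0,0,-1,12.8,12.3,-12,0,0,0,-1,13.55,13.08,-12,0,0,0,-1,13.55,13.08,-12,0,0,0,-1]'

```text
time: 3.7
eef_pos: [0.4853, 0.2698, 0.1569]
eef_rot: [-1.198, -2.904, -0.0]
wrist_force: [0.3, 0.4, -2.0]
gripper_width: 0.0614
```

carry_out --motion '[0,0,0,0,0,0,-1,0,0,0,0,0,0,-1,0,0,0,0,0,0,-1]'

```text
time: 3.95
eef_pos: [0.4859, 0.2665, 0.1569]
eef_rot: [1.205, 2.901, -0.001]
wrist_force: [-0.6, -0.5, -1.5]
gripper_width: 0.0616
```

```bash
python3 - <<'E'
from h import *
import pickle
go([.487,.268,.12],45)
i=optics.camera_info("wrist");im=optics.snapshot("wrist");sc=optics.snapshot("scene")
pickle.dump(i,open("w2.pkl","wb"))
print(proj("wrist",[[.487,.268,.07]],i))
a=np.clip(im*1.8,0,255).astype(np.uint8)
cv2.imwrite("pics/w2.png",im[:,:,::-1])
b=cv2.resize(np.clip(sc[100:300,150:350]*1.8,0,255).astype(np.uint8),(200,200))
t=np.linspace(0,2*np.pi,60)
for r,h in((.031,.07),(.025,0.0)):
  P=np.c_[.487+r*np.cos(t),.268+r*np.sin(t),0*t+h]
  cv2.polylines(a,[proj("wrist",P,i).astype(int)],True,(0,255,0),1)
u=cv2.resize(a[0:400,120:520],(590,590));v=cv2.resize(sc[140:240,210:310],(200,200))
o=np.zeros((590,795,3),np.uint8);o[:,:590]=u;o[:200,595:]=v
cv2.imwrite("pics/w2c.png",o[:,:,::-1])
E
```

```text
t 3.95 pos [0.4859 0.2665 0.1569] w 0.061553997594726496 F [-0.6497 -0.4531 -1.5408]
 shift [0.03 0.19 3.69] len 3.7 turn [-0.04  0.02 -0.12] j [ 0.381   0.1199  0.0282  1.4795 -0.0006  1.1685]
[[320.4831 202.4697]]
```

View pics/w2c.png

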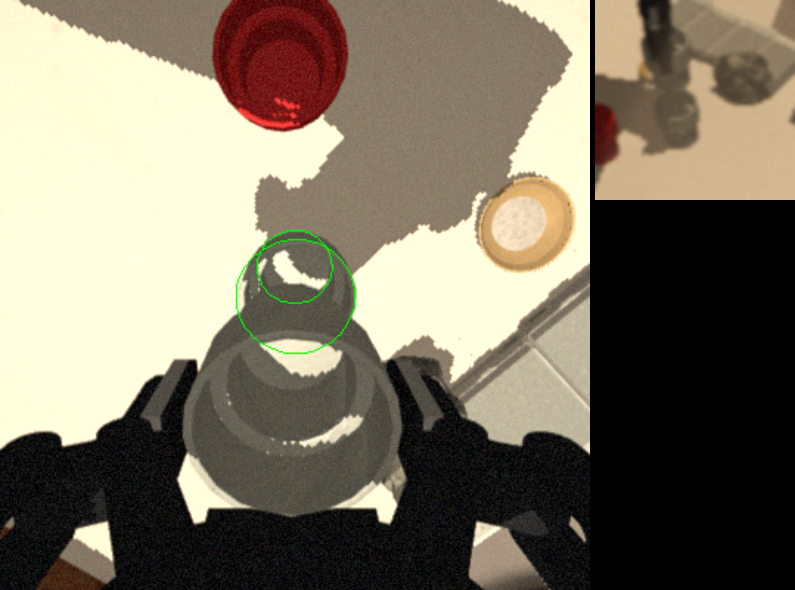

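```bash
python3 - <<'E'
from h import *
import pickle
i=pickle.load(open("w2.pkl","rb"))
for z in(.1846,.1876): 
  c=w("wrist",(318.6,287.5),z,i);t=np.linspace(0,2*np.pi,60)
  q=(proj("wrist",np.c_[c[0]+.031*np.cos(t),c[1]+.031*np.sin(t),0*t+z],i)-[120,0])*1.475
  print(c,q.min(0),q.max(0))
im=cv2.imread("pics/w2.png")
a=np.clip(cv2.resize(im[140:245,260:380],None,fx=5,fy=5,interpolation=cv2.INTER_CUBIC)*2.6,0,255).astype(np.uint8)
for x,y,col in((.487,.268,(0,255,0)),):
  for z in (.07,.038):
    P=np.c_[x+.031*np.cos(t),y+.031*np.sin(t),0*t+z]
    cv2.polylines(a,[((proj("wrist",P,i)-[260,140]+.5)*5).astype(int)],True,col,1)
cv2.imwrite("pics/w2d.png",a)
E
```

```text
[0.4871 0.2654 0.1846] [183.4583 321.1319] [402.4937 513.9254]
[0.4858 0.2667 0.1876] [180.4882 318.1501] [405.4623 516.1916]
```

View pics/w2d.png

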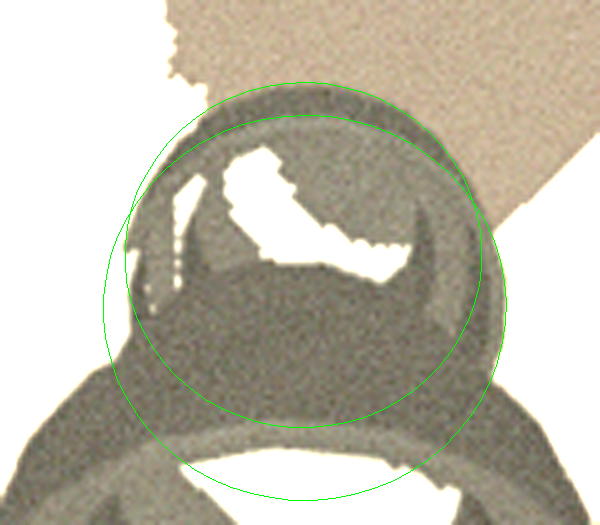

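```bash
python3 - <<'E'
import cv2
im=cv2.imread("pics/w2.png").mean(2).astype(int)
for r in (188,192,196,200,204,208): print(r,im[r,276:302],im[r,350:368])
im=cv2.imread("pics/w1.png").mean(2).astype(int)
for r in (195,202): print(r,im[r,288:300],im[r,348:362])
E
```

```text
188 [145 146 143 144 143 148 145 146 101  58  50  50  49  55  55  55  55  53
  58 101  69  43  38  44  47  51] [ 54  55  54  48  43  44  53  52  63 111 142 144 144 143 147 145 145 143]
192 [147 147 145 146 145 147 146 114 133 136 117  63  44  52  56  58  58  57
  57  93  57  41  39  39  46  46] [ 55  56  48  47  47  42  45  51  50  59  96 145 145 146 146 145 145 144]
196 [146 144 144 147 148 142 123 132 128 107  56  41  43  51  57  55  53  53
  57 114  63  38  44  47  45  45] [ 55  58  53  47  42  40  42  44  52  57  57  99 144 151 145 139 147 145]
200 [145 148 145 145 145 144 120 137 127  91  49  40  43  47  54  56  50  47
  43  42  46  42  45  50  39  41] [ 53  57  48  41  37  43  40  44  53  51  57  97 140 147 144 145 145 145]
204 [146 146 145 146 146 145 132 137 128 101  53  45  46  49  49  47  44  41
  41  47  45  47  43  49  44  44] [ 51  44  42  44  43  39  40  44  50  50  58 121 144 145 145 148 145 146]
208 [140 149 145 142 145 143 137 132 107  59  38  50  47  38  45  46  39  42
  47  50  42  50  42  40  49  43] [ 43  43  43  41  43  46  33  43  53  53  76 136 147 144 146 145 147 143]
195 [134 133 134 134 133 118 106 130 115  65  48  49] [121  91  58 104 124 102 120 132 137 132 135 136 134 135]
202 [133 136 131 134 135 113 127 101  49  41  63  52] [109  57  42  48  84 127 110 104 130 135 135 130 135 135]
```

```bash
python3 - <<'E'
from h import *
import pickle
i=pickle.load(open("w2.pkl","rb"))
im=cv2.imread("pics/w2.png").mean(2).astype(int)
for r in (276,284,292,300): print(r,im[r,236:258],im[r,382:404])
print(im[215:235,318],im[335:355,318])
l=w("wrist",(321.5,201),.07,i);print(l)
M=R.from_rotvec(arm.get_state()["eef_rot"]).as_matrix()
for z in(.1846,.1866): print((l-w("wrist",(318.6,287.5),z,i)), M.T@(l-w("wrist",(318.6,287.5),z,i))*100)
E
```

```text
276 [ 8  2  1 14  9  7 15 13 23 57 54 57 49 55 55 43 39 41 40 45 42 41] [44 36 52 54 49 54 53 52 44 16  7  1 16  4  8  6  6  3  8  0  2 14]
284 [10  7  1 11  7  3  0  9 42 52 53 54 53 52 52 43 38 42 39 42 39 36] [38 40 35 49 52 55 50 54 54 42  8  7  4  2  1  7  3 10  0  5 13 10]
292 [19  4 11 15  2  0  5 20 50 55 56 52 57 55 41 41 40 37 37 40 40 39] [39 39 37 43 47 52 53 46 49 55 20 11  5  1  5  0  0 12  0  0  3 11]
300 [ 0  1  0 13 12  5  7  1  6 42 55 52 53 50 53 44 45 40 39 44 39 39] [39 43 46 51 53 50 54 50 34  3  7  0 10 17  4 17  6  0  2 10 15  9]
[ 48  45  45  47  45  45  44  42  47  56  58  59  56  52  60 119 135 134
 130 133] [47 45 42 38 41 46 46 45 43 43 43 43 40 50 55 27  9 11  4 16]
[0.4867 0.2694 0.07  ]
[-0.0004  0.004  -0.1146] [ 0.3147  0.2531 11.4599]
[ 0.0005  0.0031 -0.1166] [ 0.188   0.2538 11.6599]
```

```bash
python3 - <<'E'
from h import *
import pickle
i=pickle.load(open("w2.pkl","rb"))
im=cv2.GaussianBlur(cv2.imread("pics/w2.png"),(1,3),0).mean(2)
pts=[]
for r in range(270,312,3):
    L=[c for c in range(236,262) if im[r,c:c+4].mean()>32][0]+.5; Rr=[c for c in range(404,375,-1) if im[r,c-3:c+1].mean()>32][0]-.5
    pts+=[(L,r),(Rr,r)]
pts+=[(318,223.5)]*6
pts=np.array(pts,float)
t=np.linspace(0,2*np.pi,720)
C=np.c_[np.cos(t),np.sin(t)]
def res(p,r,z):
    q=proj("wrist",np.c_[p[:2]+r*C,0*t+z],i)
    c=q.mean(0);d=np.linalg.norm(q[None]-pts[:,None],axis=2);k=d.argmin(1)
    return d[range(len(pts)),k]*np.sign(np.linalg.norm(pts-c,axis=1)-np.linalg.norm(q[k]-c,axis=1))
M=R.from_rotvec(arm.get_state()["eef_rot"]).as_matrix()
for z in(.182,.185,.188):
    s=least_squares(res,[.486,.266],args=(.031,z));print(z,s.x,s.cost,M.T@(np.array([.4867,.2694,0])-[*s.x,0])*100)
    print(res(s.x,.031,z)[[0,1,10,11,-1]])
E
```

```text
0.182 [0.4892 0.2629] 213.10446660972679 [ 0.6349  0.2792 -0.0002]
[ 2.4396 15.174   2.0766  1.2451 -0.5118]
0.185 [0.4884 0.2638] 112.69126125083123 [ 0.5183  0.2794 -0.0002]
[ 1.1215 13.7443  0.402  -0.5363 -0.5598]
0.188 [0.4876 0.2645] 110.08097589587466 [ 0.4078  0.2802 -0.0002]
[-0.3475 12.3405 -1.4456 -2.2404 -0.4661]
```

carry_out --motion '[0.1,0.12,0.8,0,0,0,-1,0.2,0.25,2,0,0,0,-1,0.2,0.25,3,0,0,0,-1,0.2,0.25,3.8,0,0,0,-1,0.2,0.25,4.2,0,0,0,-1,0.2,0.25,4.2,0,0,0,-1,0.2,0.25,4.2,0,0,0,-1]'

```text
time: 4.63
eef_pos: [0.4856, 0.271, 0.1142]
eef_rot: [-1.202, -2.902, 0.001]
wrist_force: [0.6, -0.7, -1.1]
gripper_width: 0.0618
```

carry_out --motion '[0,0,0.2,0,0,0,-1,0,0,0.4,0,0,0,-1,0,0,0.6,0,0,0,-1,0,0,0.8,0,0,0,-1,0,0,1,0,0,0,-1,0,0,1,0,0,0,-1]'

```text
time: 5.13
eef_pos: [0.4857, 0.271, 0.1044]
eef_rot: [-1.202, -2.902, 0.001]
wrist_force: [-0.4, -1.0, -0.7]
gripper_width: 0.0613
```

carry_out --motion '[0,0,0.3,0,0,0,-1,0,0,0.6,0,0,0,-1,0,0,0.9,0,0,0,-1,0,0,1.2,0,0,0,-1,0,0,1.5,0,0,0,-1,0,0,1.7,0,0,0,-1,0,0,1.8,0,0,0,-1,0,0,1.8,0,0,0,-1]'

```text
time: 5.8
eef_pos: [0.4858, 0.271, 0.0864]
eef_rot: [-1.202, -2.902, 0.001]
wrist_force: [-0.0, -0.1, -0.9]
gripper_width: 0.0615
```

carry_out --motion '[0,0,0.15,0,0,0,-1,0,0,0.3,0,0,0,-1,0,0,0.45,0,0,0,-1,0,0,0.6,0,0,0,-1,0,0,0.6,0,0,0,-1,0,0,0.6,0,0,0,-1]'

```text
time: 6.3
eef_pos: [0.4862, 0.2712, 0.0814]
eef_rot: [1.202, 2.902, 0.001]
wrist_force: [-0.7, 0.2, 1.8]
gripper_width: 0.0612
```

carry_out --motion '[0,0,0,0,0,0,0.75,0,0,0,0,0,0,1,0,0,0,0,0,0,1,0,0,0,0,0,0,1,0,0,-0.5,0,0,0,1,0,0,-1.5,0,0,0,1,0,0,-3.5,0,0,0,1,0,0,-6.5,0,0,0,1,0,0,-10,0,0,0,1,0,0,-13,0,0,0,1,0,0,-15,0,0,0,1,0,0,-15,0,0,0,1]'

```text
time: 7.3
eef_pos: [0.4888, 0.2723, 0.2387]
eef_rot: [1.199, 2.894, 0.014]
wrist_force: [0.2, 0.6, 0.5]
gripper_width: 0.0855
```

```bash
python3 - <<'E'
from h import *
t=optics.snapshot("top");t=optics.snapshot("top");s=optics.snapshot("scene");wr=optics.snapshot("wrist")
o=np.zeros((600,800,3),np.uint8)
o[:400,:400]=cv2.resize(t[185:265,205:285],(400,400),interpolation=cv2.INTER_CUBIC)
o[:400,400:]=cv2.resize(s[150:250,200:300],(400,400),interpolation=cv2.INTER_CUBIC)
o[400:,:320]=cv2.resize(wr,(320,200))
cv2.imwrite("pics/nest.png",np.clip(o[:,:,::-1]*1.5,0,255).astype(np.uint8))
go([.47,-.16,.26],6.5)
E
```

```text
t 7.5 pos [0.4856 0.271  0.2301] w 0.0854508075430081 F [-0.3328  0.1316  0.4381]
 shift [-29.38 -31.57  -2.96] len 43.23 turn [-0.09 -0.01 38.48] j [0.3883 0.1311 0.1857 1.6268 0.     1.174 ]
```

View pics/nest.png

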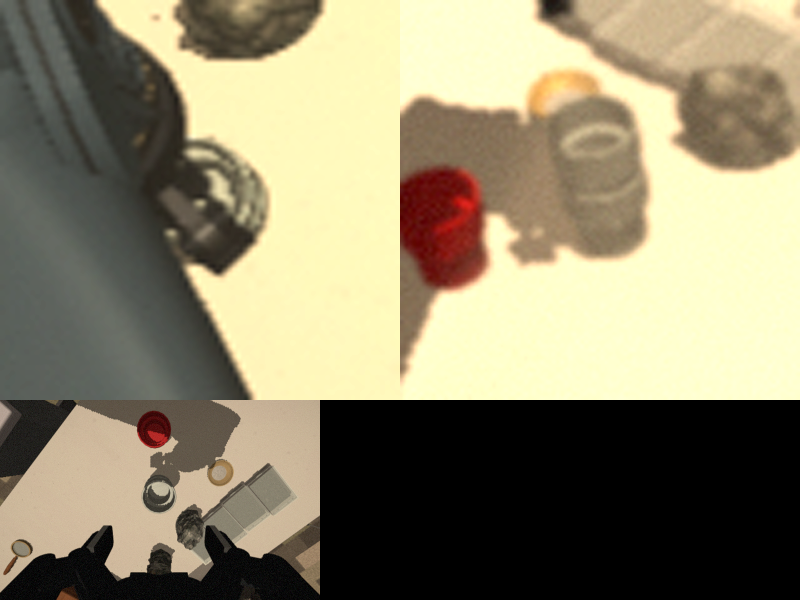

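The nest looks right: in the scene crop the two heads sit coaxial and upright, the upper rim around (595,140) and the lower around (605,190). Next I'll look at the case from the wrist.

carry_out --motion '[-1.5,-1.6,-0.3,0,0,2,1,-4,-4.3,-0.6,0,0,6,1,-6.7,-7.2,-1,0,0,10,1,-9.5,-10.2,-1.3,0,0,14,1,-12.3,-13.2,-1.6,0,0,18,1,-15.1,-16.2,-2,0,0,22,1,-17.9,-19.2,-2.3,0,0,26,1,-20.7,-22.2,-2.6,0,0,30,1,-23.5,-25.2,-3,0,0,33,1,-26,-28,-3,0,0,36,1,-28.2,-30.3,-3,0,0,38,1,-29.4,-31.6,-3,0,0,38.5,1]'

```text
time: 8.5
eef_pos: [0.469, -0.1633, 0.2587]
eef_rot: [-2.096, -2.336, 0.003]
wrist_force: [-0.1, -0.1, -0.2]
gripper_width: 0.0854
```

carry_out --motion '[0,0,0,0,0,0,1,0,0,0,0,0,0,1,0,0,0,0,0,0,1,0,0,0,0,0,0,1]'

```text
time: 8.83
eef_pos: [0.4702, -0.1589, 0.2603]
eef_rot: [-2.089, -2.344, -0.0]
wrist_force: [-0.4, 0.3, -0.3]
gripper_width: 0.0856
```

```bash
python3 - <<'E'
from h import *
import pickle
go([.47,-.16,.26],6.5)
i=optics.camera_info("wrist");im=optics.snapshot("wrist")
pickle.dump(i,open("w3.pkl","wb"));cv2.imwrite("pics/w3.png",im[:,:,::-1])
a=np.clip(cv2.resize(im,(800,500),interpolation=cv2.INTER_CUBIC)*1.6,0,255).astype(np.uint8)
c,s=np.cos(.113),np.sin(.113)
def cw(x,y,z): return [.567+c*x-s*y,-.154+s*x+c*y,z]
for q in ([(90,120,96),(90,-120,96),(-90,-120,96),(-90,120,96)],[(-35,40,131),(-35,-40,131)],[(-121,6,113),(-99,6,113),(-99,-6,113),(-121,-6,113)]):
  P=proj("wrist",[cw(*(np.array(v)/1000)) for v in q],i);print(P)
  cv2.polylines(a,[(P*1.25).astype(int)],True,(0,255,0),1)
cv2.imwrite("pics/w3c.png",a[:,:,::-1])
E
```

```text
t 8.8333 pos [ 0.4702 -0.1589  0.2603] w 0.08557740446558805 F [-0.4042  0.2516 -0.2718]
 shift [-0.11 -0.03  0.03] len 0.12 turn [-0.06 -0.07  0.08] j [-0.4614 -0.0158  0.0925  1.6806  0.0004  0.9945]
[[523.6299  58.2146]
 [483.3274 290.3975]
 [323.1008 290.0239]
 [324.994   57.7731]]
[[388.2413 151.632 ]
 [382.6331 236.6573]]
[[291.9374 184.4813]
 [314.9261 184.5338]
 [314.9292 196.5914]
 [292.1985 196.5394]]
```

View pics/w3c.png

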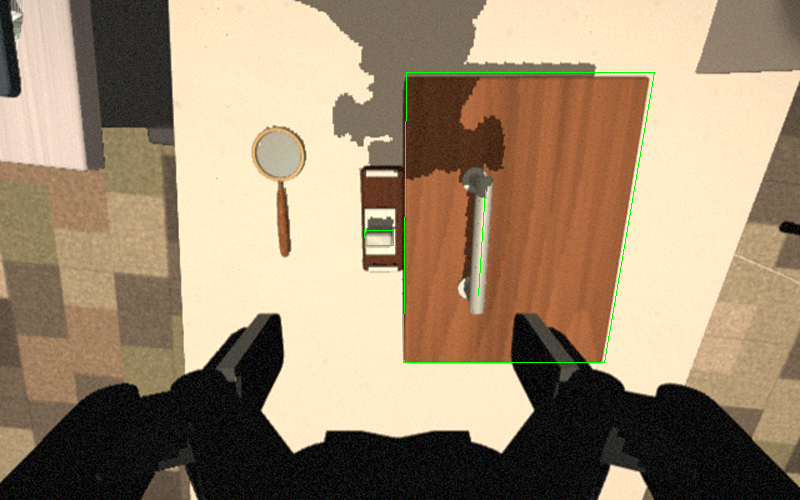

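Lid, bar and tab outlines agree with the picture to within about 3 mm: bar middle (481,246), tab (379,239) in the enlarged picture. I'll go to the handle with the jaws half open.

carry_out --motion '[-0.1,1,0.5,0,0,0,0.2,-0.3,3,1.5,0,0,0,0.2,-0.5,5,3,0,0,0,0.2,-0.7,6.1,6,0,0,0,0.2,-0.7,6.14,9,0,0,0,0.2,-0.7,6.14,11.5,0,0,0,0.2,-0.7,6.14,13.3,0,0,0,0.2,-0.7,6.14,14.3,0,0,0,0.2,-0.7,6.14,14.6,0,0,0,0.2,-0.7,6.14,14.6,0,0,0,0.2,-0.7,6.14,14.6,0,0,0,0.2,-0.7,6.14,14.6,0,0,0,0.2]' --force 40

```text
time: 9.88
eef_pos: [0.5335, -0.1606, 0.117]
eef_rot: [2.09, 2.341, 0.002]
wrist_force: [-0.1, -0.0, -0.4]
gripper_width: 0.0513
```

carry_out --motion '[0,0,0,0,0,0,-0.4,0,0,0,0,0,0,-1,0,0,0,0,0,0,-1,0,0,0,0,0,0,-1,0,0,0,0,0,0,-1,0,0,0,0,0,0,-1,0,0,0,0,0,0,-1,0,0,0,0,0,0,-1]'

```text
time: 10.55
eef_pos: [0.531, -0.1607, 0.1159]
eef_rot: [-2.092, -2.343, 0.004]
wrist_force: [-5.9, -0.3, 5.5]
gripper_width: 0.0109
```

carry_out --motion '[0,-0.1,-0.1,0,0,0,-1,0,-0.1,-0.2,0,0,0,-1,0,-0.1,-0.3,0,0,0,-1,0,-0.1,-0.4,0,0,0,-1,0,-0.1,-0.5,0,0,0,-1,0,-0.1,-0.6,0,0,0,-1,0,-0.1,-0.6,0,0,0,-1,0,-0.1,-0.6,0,0,0,-1]'

```text
time: 11.22
eef_pos: [0.5326, -0.1605, 0.1205]
eef_rot: [2.091, 2.342, 0.002]
wrist_force: [4.8, -3.1, -6.9]
gripper_width: 0.0105
```

carry_out --motion '[0,0,-0.1,0,0,0,-1,0,0,-0.2,0,0,0,-1,0,0,-0.3,0,0,0,-1,0,0,-0.4,0,0,0,-1,0,0,-0.4,0,0,0,-1,0,0,-0.4,0,0,0,-1]'

```text
time: 11.72
eef_pos: [0.5343, -0.1602, 0.1248]
eef_rot: [2.088, 2.341, 0.007]
wrist_force: [8.6, -1.2, -8.8]
gripper_width: 0.0102
```

```bash
python3 - <<'E'
from h import *
s=optics.snapshot("scene")
cv2.imwrite("pics/pull.png",s[:,:,::-1]);s0=cv2.imread("pics/scene0.png")[:,:,::-1]
f=lambda m:cv2.resize(m[225:310,335:470],None,fx=4.4,fy=3.5*4.4/4.4,interpolation=cv2.INTER_CUBIC)
o=np.vstack([f(s0),f(s)])
cv2.imwrite("pics/pullc.png",np.clip(o[:,:,::-1]*1.7,0,255).astype(np.uint8));print(o.shape)
E
```

```text
(596, 594, 3)
```

View pics/pullc.png

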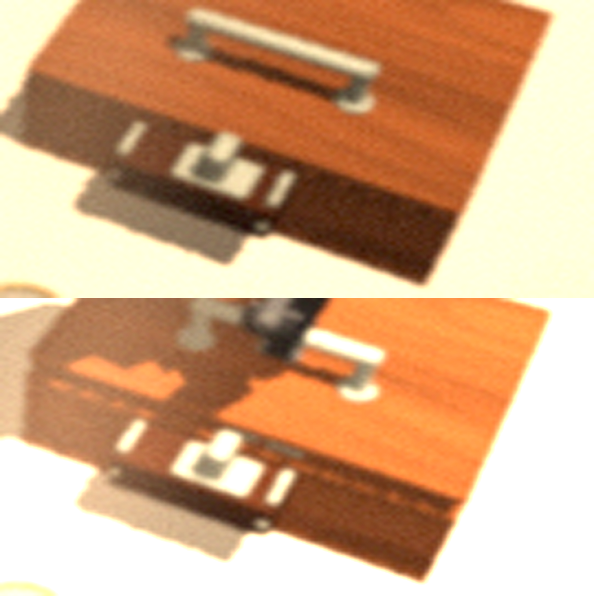

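carry_out --motion '[0,0.2,0,0,0,0,-1,0,0.3,-0.1,0,0,0,-1,0,0.35,-0.2,0,0,0,-1,0,0.4,-0.3,0,0,0,-1,0,0.5,-0.4,0,0,0,-1,0,0.5,-0.5,0,0,0,-1,0,0.6,-0.6,0,0,0,-1,0,0.6,-0.6,0,0,0,-1,0,0.6,-0.6,0,0,0,-1]'

```text
time: 12.52
eef_pos: [0.5371, -0.1599, 0.1312]
eef_rot: [2.092, 2.343, -0.001]
wrist_force: [1.6, -3.3, -4.6]
gripper_width: 0.0107
```

The handle has risen 15 mm with the force falling to about 5 N, which is roughly the lid's weight, and a caught lid would stop at 3–5 mm. So the lid is free and the catch can stay put. Next is the arc for raising it.

```bash
python3 - <<'E'
import numpy as np
def rel(th,base=(7.0,16.5)):
    c,s=np.cos(th),np.sin(th);f=np.radians(10)*min(1,max(0,(th-.12)/.8))
    dx=125*(1-c)+45*s-18.7*np.sin(f);dz=-45*(1-c)+125*s+18.7*(1-np.cos(f))
    return np.array([(dx-base[0])/10,-(dz-base[1])/10,np.degrees(f)]).round(2)
for th in np.linspace(.15,.48,12): print(th.round(3),rel(th))
E
```

```text
0.15 [ 0.1  -0.17  0.38]
0.18 [ 0.28 -0.52  0.75]
0.21 [ 0.48 -0.86  1.12]
0.24 [ 0.68 -1.19  1.5 ]
0.27 [ 0.89 -1.52  1.87]
0.3 [ 1.11 -1.84  2.25]
0.33 [ 1.35 -2.16  2.62]
0.36 [ 1.59 -2.47  3.  ]
0.39 [ 1.84 -2.77  3.37]
0.42 [ 2.1  -3.06  3.75]
0.45 [ 2.37 -3.34  4.12]
0.48 [ 2.64 -3.62  4.5 ]
```

carry_out --motion '[0,0.1,-0.17,0.4,0,0,-1,0,0.28,-0.52,0.75,0,0,-1,0,0.48,-0.86,1.1,0,0,-1,0,0.68,-1.19,1.5,0,0,-1,0,0.89,-1.52,1.9,0,0,-1,0,1.11,-1.84,2.25,0,0,-1,0,1.35,-2.16,2.6,0,0,-1,0,1.59,-2.47,3,0,0,-1,0,1.84,-2.77,3.4,0,0,-1,0,2.1,-3.06,3.75,0,0,-1,0,2.37,-3.34,4.1,0,0,-1,0,2.64,-3.62,4.5,0,0,-1]' --force 60

```text
time: 13.52
eef_pos: [0.5616, -0.157, 0.1679]
eef_rot: [-2.055, -2.301, 0.097]
wrist_force: [-4.7, -5.4, -1.9]
gripper_width: 0.0096
```

```bash
python3 - <<'E'
import numpy as np
def rel(th):
    c,s=np.cos(th),np.sin(th);f=np.radians(10)*min(1,max(0,(th-.12)/.8))
    return np.array([125*(1-c)+45*s-18.7*np.sin(f), -45*(1-c)+125*s+18.7*(1-np.cos(f))]),f
from h import *
s=arm.get_state();print(s)
b,f0=rel(.48)
for th in np.r_[np.linspace(.51,.81,11),.83,np.linspace(.85,.95,5)]:
    d,f=rel(th);d=(d-b)/10  # world fwd, up
    # tool axes tilted by f0: y=(cos f0, -sin f0) (fwd,up); z=(-sin f0,-cos f0)
    print(th.round(3),(d@[np.cos(f0),-np.sin(f0)]).round(2),(d@[-np.sin(f0),-np.cos(f0)]).round(2),np.degrees(f-f0).round(2))
E
```

```text
{'time': 13.5167, 'joints': array([-0.3665,  0.2814,  0.2334,  1.5965, -0.0389,  1.093 ]), 'joint_velocities': array([ 0.0456,  0.1661,  0.2715,  0.1712, -0.0299,  0.0477]), 'effort': array([  3.0581, -44.0039,  32.7415,  -0.602 ,   1.7476,   0.0296]), 'eef_pos': array([ 0.5616, -0.157 ,  0.1679]), 'eef_rot': array([-2.055 , -2.3009,  0.0965]), 'wrist_force': array([-4.6831, -5.3804, -1.8636]), 'ft_torque': array([-1.0007,  0.9652,  0.1175]), 'gripper_width': 0.009599194848606803}
0.51 0.26 -0.29 0.38
0.54 0.53 -0.57 0.75
0.57 0.81 -0.84 1.13
0.6 1.1 -1.1 1.5
0.63 1.4 -1.36 1.88
0.66 1.7 -1.6 2.25
0.69 2.01 -1.84 2.63
0.72 2.33 -2.06 3.0
0.75 2.65 -2.28 3.38
0.78 2.98 -2.48 3.75
0.81 3.32 -2.68 4.13
0.83 3.54 -2.8 4.38
0.85 3.77 -2.92 4.63
0.875 4.06 -3.06 4.94
0.9 4.36 -3.2 5.25
0.925 4.66 -3.33 5.5
0.95 4.97 -3.44 5.5
```

carry_out --motion '[0,0.26,-0.29,0.4,0,0,-1,0,0.53,-0.57,0.75,0,0,-1,0,0.81,-0.84,1.1,0,0,-1,0,1.1,-1.1,1.5,0,0,-1,0,1.4,-1.36,1.9,0,0,-1,0,1.7,-1.6,2.25,0,0,-1,0,1.85,-1.72,2.4,0,0,-1,0,1.85,-1.72,2.4,0,0,-1,0,1.85,-1.72,2.4,0,0,-1]'

```text
time: 14.27
eef_pos: [0.5814, -0.1548, 0.1851]
eef_rot: [-2.036, -2.28, 0.142]
wrist_force: [-5.5, -4.6, 2.6]
gripper_width: 0.0094
```

```bash
python3 - <<'E'
from h import *
s=arm.get_state();print(s["eef_pos"],s["wrist_force"],s["ft_torque"],s["gripper_width"],s["joints"])
def rel(th):
    c,s=np.cos(th),np.sin(th);f=np.radians(10)*min(1,max(0,(th-.12)/.8))
    return np.array([125*(1-c)+45*s-18.7*np.sin(f), -45*(1-c)+125*s+18.7*(1-np.cos(f))]),f
b,f0=rel(.675);u=np.array([.9936,.113])
print("meas fwd,up",((s["eef_pos"][:2]-[.531,-.1606])@u)*1000,(s["eef_pos"][2]-.1159)*1000,"pred",b)
for th in (.70,.73,.76,.79,.82,.85,.88,.91,.93,.95,.97):
    d,f=rel(th);d=(d-b)/10
    print(th,(d@[np.cos(f0),-np.sin(f0)]).round(2),(d@[-np.sin(f0),-np.cos(f0)]).round(2),np.degrees(f-f0).round(2))
im=optics.snapshot("scene")
cv2.imwrite("pics/up1.png",np.clip(cv2.resize(im[150:330,300:540],(800,600))[:,:,::-1]*1.5,0,255).astype(np.uint8))
E
```

```text
[ 0.5814 -0.1548  0.1851] [-5.4711 -4.6398  2.6233] [-0.8983  1.3157  0.1493] 0.0094275341101699 [-0.3426  0.3779  0.3847  1.6883 -0.0552  1.1184]
meas fwd,up 50.69348363441439 69.22974650514024 pred [53.2733 68.3809]
0.7 0.25 -0.2 0.31
0.73 0.56 -0.44 0.69
0.76 0.88 -0.66 1.06
0.79 1.2 -0.88 1.44
0.82 1.53 -1.09 1.81
0.85 1.87 -1.28 2.19
0.88 2.21 -1.47 2.56
0.91 2.55 -1.64 2.94
0.93 2.79 -1.75 3.06
0.95 3.04 -1.86 3.06
0.97 3.28 -1.96 3.06
```

View pics/up1.png

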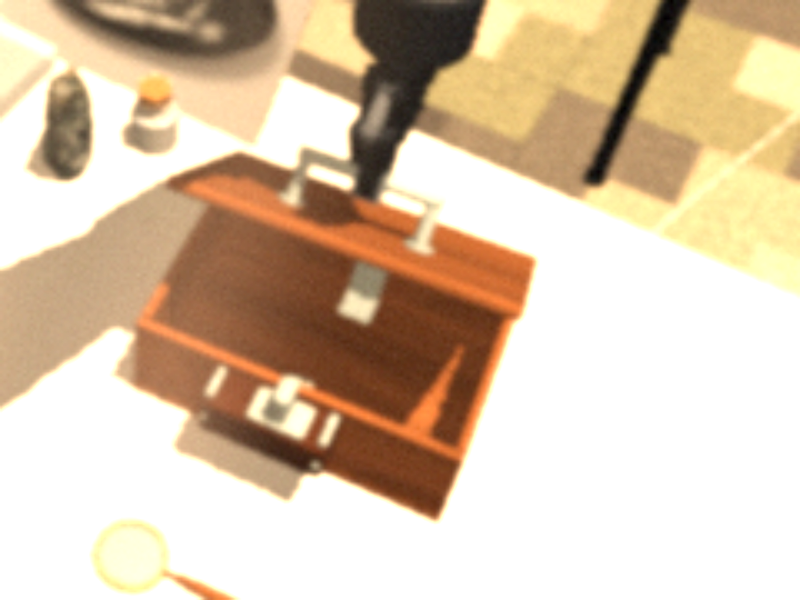

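The lid stands well raised with the bar between the fingers, and nothing touches. I'll continue up to about 0.97 rad.

carry_out --motion '[0,0.25,-0.2,0.3,0,0,-1,0,0.56,-0.44,0.7,0,0,-1,0,0.88,-0.66,1.1,0,0,-1,0,1.2,-0.88,1.4,0,0,-1,0,1.53,-1.09,1.8,0,0,-1,0,1.87,-1.28,2.2,0,0,-1,0,2.21,-1.47,2.6,0,0,-1,0,2.55,-1.64,2.9,0,0,-1,0,2.79,-1.75,3.1,0,0,-1,0,3.04,-1.86,3.1,0,0,-1,0,3.28,-1.96,3.1,0,0,-1,0,3.28,-1.96,3.1,0,0,-1]'

```text
time: 15.32
eef_pos: [0.6162, -0.1507, 0.2028]
eef_rot: [-2.011, -2.252, 0.2]
wrist_force: [-6.6, -3.1, 6.7]
gripper_width: 0.0098
```

carry_out --motion '[0,0,0,0,0,0,-1,0,0,0,0,0,0,-1,0,0,0,0,0,0,-1,0,0,0,0,0,0,-1,0,0,0,0,0,0,-1,0,0,0,0,0,0,-1]'

```text
time: 15.82
eef_pos: [0.616, -0.1507, 0.2028]
eef_rot: [-2.011, -2.252, 0.2]
wrist_force: [-5.0, -3.5, 5.9]
gripper_width: 0.0096
```

```bash
python3 - <<'E'
from h import *
s=arm.get_state();print(s["time"],s["eef_pos"],s["wrist_force"],s["ft_torque"],s["gripper_width"],s["joints"],s["joint_velocities"])
f=np.radians(10)
p=s["eef_pos"];M=R.from_rotvec(s["eef_rot"]).as_matrix();zt=M[:,2];print("tool z",zt)
bar=p-.0187*zt; bar0=np.array([.531,-.1606,.1159+.0187]);u=np.array([.9936,.113,0])
d=bar-bar0;X=-.125+d@u;Z=.045+d[2]
print("lid angle est",np.arctan2(.125,.045)-np.arctan2(-X,Z),"r",np.hypot(X,Z))
im=optics.snapshot("scene")
o=np.vstack([cv2.resize(im[140:320,200:520],(800,450),interpolation=cv2.INTER_CUBIC)])
cv2.imwrite("pics/end.png",np.clip(o[:,:,::-1]*1.3,0,255).astype(np.uint8))
E
```

```text
15.8167 [ 0.616  -0.1507  0.2028] [-4.9707 -3.464   5.9353] [-0.7703  1.5666  0.134 ] 0.009603360169781867 [-0.3091  0.5448  0.6377  1.8234 -0.0733  1.1545] [ 0.0008 -0.0009  0.0021 -0.002  -0.001   0.001 ]
tool z [-0.1733 -0.0215 -0.9846]
lid angle est 0.9573513331313825 r 0.13644311125743813
```

View pics/end.png

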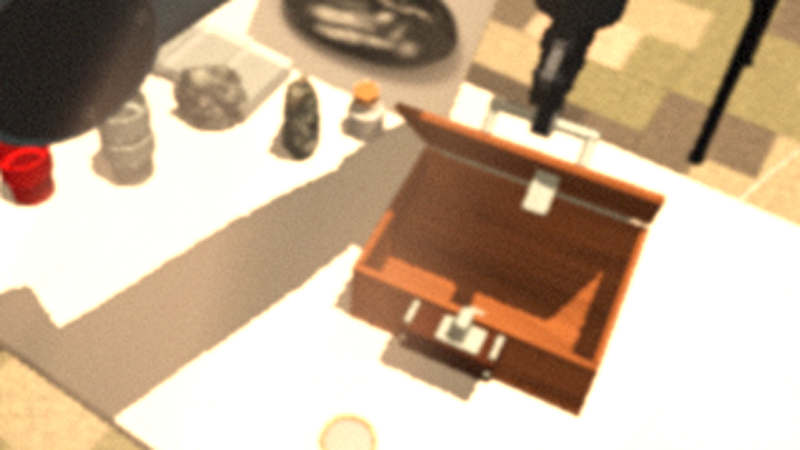

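The lid is up at about 0.957 rad and still, the stack is standing, and the jar is in place.

```bash
python3 -c "
from rig import arm
print(arm.hand_in())"
```

```text
the job is handed in; nothing more can be done
None
```

The job is handed in at about 15.9 s of robot time. The interface gave no verdict, so what follows is from my own readings and pictures.

- **Cups:** I nested the right-hand steel cup in the left-hand one and let it go. The seating height came out as expected: the tool stood 42 mm higher than when it gripped the cup on the table. The pictures show the stack upright.
- **Trial pull:** The lid was free. The handle rose 15 mm, past the 3–5 mm where a caught lid would stop, and the pull on it dropped to about 5 N. I therefore left the catch tab where it was.
- **Lid:** It is held by its handle at about 0.957 rad (55°), estimated from the arm's position. The arm's joints are still, the wrist force is under 10 N, and the fingers are closed on the bar.
- **Bystanders:** The jar looks undisturbed in the last picture. The dish was behind the arm in that picture, so I didn't check it at the end, but nothing went near it after the cups were nested.
- **Readings that disagreed:**
  - The camera estimates for lining up the cups differed by up to 4 mm. I used a middle value, and the cup went in without resistance.
  - The fingers read 9.6 mm apart on the 12 mm bar.
  - The arc radius worked out at 136 mm against 133 mm nominal.

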